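# Unnest an espresso cup and set up the grinder

## Task

Get the grinder ready for an espresso: set its dose slider level with the orange marker tab, and pull the loose steel cup straight off the leaning cup stack and stand it upright in the middle of the grinder's round rubber pad, in either order. Set the cup down rather than dropping it, and leave everything else on the shelf where it is.

Things in the scene. Friction and masses are not known exactly. Their poses are not given: they have to be found in the camera images.
- cup: the loose steel espresso cup: handleless, open, tapered, 85 mm tall, outside 48 mm across at the foot and 62 mm at the rim, wall 2.5 mm, 80 to 170 g. Origin at the centre of its underside, z along its axis to the mouth. It starts nested in the base cup, leaning with it by 30 degrees, its underside on the base cup's inner floor, 40 mm of it standing proud of the base cup's rim
- base_cup: dark steel base cup fixed to the leaning stand, 80 mm tall, 67 mm across at the rim. Origin: centre of its underside; z: its axis, to the mouth, leaning 30 degrees from vertical to the stand's -x (robot) side. Along z the inner floor is at 35 mm, the rim at 80 mm. Four sprung nubs inside the rim grip the nested cup: it takes 5 to 12 N to pull it off along z; side play 2 to 3 mm
- stand: the fixed bamboo stand of the cups: a base board 160 mm (x) by 130 mm (y), 20 mm thick, with a wedge block that carries the base cup. Origin on the table under the board's centre; the base cup's underside is 30 mm towards +x and 60 mm up from it; the cups lean towards -x
- grinder: fixed electric grinder. Grey base plate x -130 to +120, y -75 to +190 mm, top 30 mm high; on it, to the +y side of the pad, an aluminium tower x -15 to +115, y +85 to +185 mm, with clear hopper and red lid button, 312 mm high; a chute stub reaches from it to y +57 mm, 170 to 212 mm high. Origin on the table right under the centre of the cup pad; x and y as in these ranges
- pad (a point): centre of the top of the grinder's round black rubber cup pad (84 mm across, thinly rimmed in aluminium, its top 34 mm above the table), beside the tower. Axes as the grinder's
- dose (a joint): position of the grinder's dose slider along its track, 0 to 0.12 m, growing towards the grinder's +y. It stays where it is left; sliding takes about 2 N
- dose_top (a point): centre of the top of the dose slider's black grip: 28 mm (grinder x) by 20 mm (grinder y, sliding direction), its top 84 mm and its foot 44 mm above the table. The aluminium track, 40 mm wide, 170 mm long, runs along the grinder's y, 100 mm in front (-x) of the pad's centre. Axes as the grinder's
- mark: the orange marker tab, 10 by 10 by 12 mm, fixed on the grinder's base plate beside the track, 26 mm to -x of the track's centre line. Origin at the centre of its underside; axes as the grinder's: the slider is set when its grip has the same y as the tab in the grinder's axes
- canister: bystander: clear canister 90 mm across, 125 mm tall, with a blue scoop hooked over the rim (up to 134 mm high). Origin at the centre of its underside
- bean_jar: bystander: jar with a wooden cap, 80 mm across, 120 mm tall. Origin at the centre of its underside
- pitcher: bystander: steel milk pitcher 80 mm across, 95 mm tall, with a handle reaching 66 mm from its axis. Origin at the centre of its underside
- mug: bystander: blue mug 76 mm across, 90 mm tall, with a handle. Origin at the centre of its underside
- saucer: bystander: white saucer 130 mm across, 16 mm tall. Origin at the centre of its underside
- coaster: bystander: dark wooden coaster 96 mm across, 10 mm thick. Origin at the centre of its underside

How it is judged:
By the outcome, as a careful person would: the job done as asked, in the order asked, and still so for the second after the job is handed in, with the robot touching nothing.
It also fails if it takes over 58 s, if anything falls off the work surface, if the arm or the gripper's body presses on something with over 40 N, if the wrist force passes 120 N, or if a joint passes its speed limit or range.

## Robot

A 7-joint arm with a two-finger parallel gripper is mounted at the origin on the work surface. World frame = base frame: x ahead of the robot, y to its left, z up, the work surface at z = 0. Lengths are in m, angles in rad, forces in N, time in s.
With the tool pointing down it reaches from about 0.425 to 0.95 m from the base axis. Payload 4.7 kg.
Tool frame: the origin (TCP) lies between the finger pads; the fingertips stand 19 mm ahead of it and the grasp point (between the pads) is the TCP; z points along the fingers, y is the line along which they close (so a half turn about z gives the same grasp; the last joint's range is limited). The gripper opens to 85 mm and grips with 20 to 120 N. Pads are 22 mm wide; open, the fingers measure 114 mm over their backs; the gripper's body (76 mm by 85 mm) begins 54 mm behind the grasp point. The pads swing forward as they close: fully open they stand 13 mm farther back than shut.
Start: joints at [1.275, 0.469, -0.049, 1.532, 0.024, 1.141, -0.082], TCP at [0.178, -0.651, 0.25] pointing down, gripper open.
Joint ranges: [-2.59, 2.59], [-0.33, 1.99], [-1.39, 1.29], [0.1, 2.45], [-1.04, 4.18], [0.21, 1.99], [-2.66, 2.66]. Speed limits (rad/s): [2.57, 2.57, 3.14, 3.14, 3.14, 3.14, 3.14].

## Interface

Orientations are given as a 3x3 rotation matrix whose columns are the frame's x, y, z axes.
In Python, from station import r, cams, order gives the robot as it stands. The module is installed in compiled form; this text tells all that it offers.
- The arm moves only by the tool carry_out, never from a script. Its argument "targets" is a list of rows, each an object of numbers: "x", "y", "z": the shift along the tool's x, y, z in units of 0.03 m (1.0 is 0.03 m); "ax", "ay", "az": the turn, a rotation vector about the tool's x, y, z in units of 4 degrees (1.0 is 4 degrees). In form: [{"x": .., "y": .., "z": .., "ax": .., "ay": .., "az": ..}, ...]. A call has exactly 5 rows; each row shifts and turns the commanded pose from where the row before left it, along the tool's axes as they then stand; what a row does not reach is not made up. A row lasts 1/12 s, in which the tool goes at most 41.7 mm and 7.16 degrees, less where a joint would pass 70% of its speed; a pose out of reach is approached as far as the arm can. A call with a number of a shift or a turn outside -1 to 1 is refused whole. A call with a gripper value outside its range is refused whole. "claw" is the opening, from -1 (shut) to 1 (fully open), set as the call begins (left out, the last holds). The fingers move at their own pace and stop on an object; "newtons" is the grip in N (left out, the last holds). Time passes only in rows, so rows that do not move let the fingers close, or fill a call up. It gives the time, the measured TCP pose, the force, the opening and the grip force at its end, in the units of the state.
- r.get_state(): the state, without advancing time (a new reading comes with each control period).
- cams.get_image(name): name is "side" or "top"; returns a dict with "color" (400x640x3 uint8, red, green, blue), "range_z" (400x640 float32, m along the optical axis (not along the pixel's ray), 0 where there is no reading), "mtx" (3x3 intrinsics, pixels), "dist_coeffs" ([k1, k2, p1, p2, k3] as OpenCV has them; the pictures are not rectified), "xyz" and "attitude" of the camera in the world. Camera axes: x right, y down, z forward; pixel columns grow to the right and rows downward; lengths in m; the calibration is good to about 2 mm. A picture is of the moment at which its call begins.
- order.hand_in(): hands the job in; it is judged then, once.
Trained networks look in a picture, given as the dict that the camera call returned (one of the last four; its "shot" number tells which), for a name from the list of things; names that differ only in an ending like _2 or _b are one class to them, and where a whole thing is asked for, a point or a joint stands for the part that bears it (a point fixed in the world has none). Each returns a list of dicts, best first, with "p" (0 to 1); they miss things now and then, are a little off and sometimes report something else, mostly with a low value. They report only what shows in the picture. A call takes as long as a camera call.
- cams.masks_of(picture, label): "region" (400x640 bool, what is visible of it) and "xy" ([column, row] in pixels, amid what is visible of it).
- cams.place_of(picture, label): "xy" ([column, row] in pixels: a listed point, or the origin of a listed thing).
The state is a dict: "clock": time; "joint_positions": joint angles; "qvel": joint speeds; "joint_torque": joint torques, N m; "position": TCP position; "ee_rot": TCP orientation; "force": force on the tool from outside, world axes, zero at the start; "moment": the same for the moment, N m; "opening": finger opening in m; "finger_force": force on a finger pad.
Only numpy, scipy, OpenCV 4.12 (cv2) and the standard library are available. Lean on these libraries where they do the work, as an engineer would, in place of code of your own. Each camera call takes 0.05 s, during which the arm holds its last target. There are 200 camera calls.

## Working session

There is one attempt and no reset: what is moved stays moved. The work goes in short steps, Python scripts to look and compute and a tool call to move; the robot and the scene stay as the last step left them, time stands still between calls to the robot, and variables do not carry over. Pictures are saved under pics/ and viewed, at most 10 in all, crops included, and the job is handed in when it is done.

Besides the shell and the picture viewer there is one more tool, called by a JSON object that holds its "api" and its "payload". carry_out: Moves the arm, as the interface text tells. Shifts and turns lie within -1 to 1; 1 stands for 0.03 m of shift or 4 degrees of turn. Its arguments: {"type":"object","properties":{"targets":{"type":"array"},"claw":{"type":"number"},"newtons":{"type":"number"}},"required":["targets"]}

```bash
mkdir -p pics
cat > h.py <<'E'
import numpy as np, cv2
from station import r,cams,order
def und(p,u): return cv2.undistortPoints(np.array([[u]],float),p["mtx"],p["dist_coeffs"])[0,0]
def at_z(p,u,z):
    d=np.array(p["attitude"])@np.append(und(p,u),1.); o=np.array(p["xyz"]); return o+d*(z-o[2])/d[2]
def cloud(p,m):
    m=m&(p["range_z"]>0); v,u=np.nonzero(m); n=cv2.undistortPoints(np.stack([u,v],1).astype(float)[:,None],np.array(p["mtx"]),np.array(p["dist_coeffs"]))[:,0]
    z=p["range_z"][v,u]; return (np.c_[n,np.ones(len(n))]*z[:,None])@np.array(p["attitude"]).T+np.array(p["xyz"])
E
python3 - <<'E'
from h import *
for n in("top","side"):
    p=cams.get_image(n); cv2.imwrite(f"pics/{n}0.png",p["color"][:,:,::-1])
    p["mtx"]=np.array(p["mtx"]);p["dist_coeffs"]=np.array(p["dist_coeffs"])
    print(n,np.round(p["xyz"],3),np.round(p["attitude"],2).tolist())
    for l,z in dict(cup=None,base_cup=None,stand=0,grinder=0,pad=.034,dose_top=.084,mark=.03,canister=0,bean_jar=0,pitcher=0,mug=0,saucer=0,coaster=0).items():
        q=cams.place_of(p,l)[:2]
        print(l,[(round(d["p"],2),np.round(d["xy"]).tolist(), None if z is None else np.round(at_z(p,d["xy"],z),3)[:2].tolist()) for d in q])
s=r.get_state();print(s["clock"],s["position"],s["ee_rot"],s["opening"])
E
```

```text
top [ 0.452 -0.019  1.175] [[-0.02, -1.0, 0.09], [-1.0, 0.02, -0.0], [0.0, -0.09, -1.0]]
cup [(0.85, [439.0, 173.0], None)]
base_cup [(0.88, [432.0, 171.0], None), (0.29, [239.0, 195.0], None)]
stand [(0.89, [428.0, 184.0], [0.582, -0.321])]
grinder [(0.92, [240.0, 196.0], [0.556, 0.197])]
pad [(0.9, [239.0, 198.0], [0.549, 0.192])]
dose_top [(0.49, [236.0, 239.0], [0.441, 0.19]), (0.17, [432.0, 183.0], [0.575, -0.309])]
mark []
canister [(0.95, [374.0, 170.0], [0.624, -0.173])]
bean_jar [(0.91, [464.0, 147.0], [0.683, -0.426])]
pitcher [(0.76, [312.0, 247.0], [0.415, 0.001])]
mug [(0.7, [311.0, 127.0], [0.745, -0.003])]
saucer [(0.92, [183.0, 284.0], [0.322, 0.351]), (0.64, [429.0, 187.0], [0.574, -0.324])]
coaster [(0.83, [446.0, 278.0], [0.325, -0.361])]
side [-0.047  0.703  0.67 ] [[-0.77, -0.35, 0.54], [-0.64, 0.41, -0.65], [0.0, -0.84, -0.54]]
cup [(0.79, [359.0, 143.0], None)]
base_cup [(0.57, [360.0, 154.0], None)]
stand [(0.82, [365.0, 170.0], [0.587, -0.328])]
grinder [(0.74, [268.0, 244.0], [0.556, 0.179])]
pad [(0.92, [262.0, 236.0], [0.562, 0.192]), (0.7, [365.0, 171.0], [0.55, -0.271])]
dose_top [(0.76, [292.0, 241.0], [0.445, 0.198])]
mark [(0.5, [285.0, 274.0], [0.424, 0.248])]
canister [(0.96, [330.0, 181.0], [0.631, -0.188])]
bean_jar [(0.61, [362.0, 151.0], [0.678, -0.446])]
pitcher [(0.61, [349.0, 233.0], [0.419, 0.001]), (0.53, [328.0, 181.0], [0.637, -0.182])]
mug [(0.74, [266.0, 193.0], [0.741, 0.005])]
saucer [(0.56, [284.0, 337.0], [0.323, 0.359])]
coaster [(0.9, [442.0, 192.0], [0.313, -0.366]), (0.25, [283.0, 273.0], [0.451, 0.23])]
1.4 [ 0.17800445 -0.65111934  0.25035966] [[ 9.64620952e-01  2.63640690e-01  7.37964182e-05]
 [ 2.63640696e-01 -9.64620950e-01 -7.92143224e-05]
 [ 5.03014524e-05  9.58675341e-05 -9.99999994e-01]] 0.08515572960660497
```

View images.

View pics/top0.png

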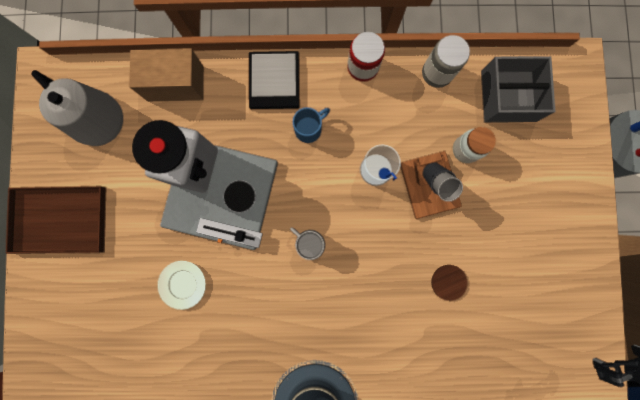

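View pics/side0.png

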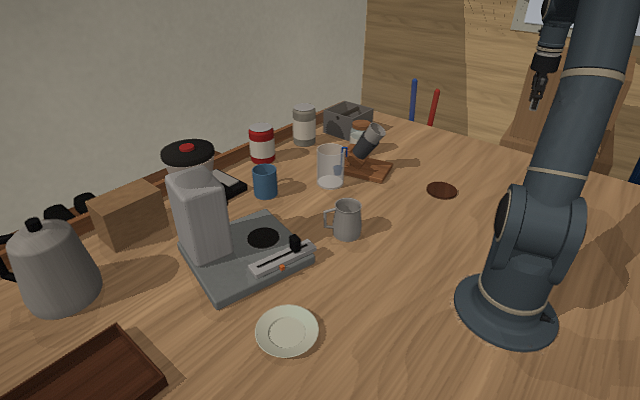

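Run:
```python
from h import *
a=cams.get_image("top");b=cams.get_image("side")
A=cv2.resize(a["color"][185:255,155:285],None,fx=4,fy=4,interpolation=cv2.INTER_CUBIC)
B=cv2.resize(b["color"][215:305,230:330],(400,280*360//280),interpolation=cv2.INTER_CUBIC)[:280]
C=cv2.resize(a["color"][145:225,395:475],(280,280),interpolation=cv2.INTER_CUBIC)
B2=cv2.resize(b["color"][115:185,335:400],(260,280),interpolation=cv2.INTER_CUBIC)
im=np.zeros((560,800,3),np.uint8); im[:280,:520]=A; im[:280,520:800]=C; im[280:,:400]=B; im[280:,420:680]=B2
cv2.imwrite("pics/crop.png",im[:,:,::-1])
for n,p in(("top",a),("side",b)):
    hsv=cv2.cvtColor(p["color"],cv2.COLOR_RGB2HSV); m=cv2.inRange(hsv,(5,170,150),(16,255,255))>0
    k,l,st,c=cv2.connectedComponentsWithStats(m.astype(np.uint8))
    print(n,[(c[i].round(1).tolist(),int(st[i,4]),at_z(p,c[i],.038).round(4)[:2].tolist()) for i in range(1,k) if st[i,4]>=3][:8])
    for l in("pad","dose_top"):
        d=cams.place_of(p,l)[0]; print(l,np.round(d["xy"],1),at_z(p,d["xy"],dict(pad=.034,dose_top=.084)[l]).round(4))
    for l in("cup","base_cup","stand"):
        for d in cams.masks_of(p,l)[:1]:
            P=cloud(p,d["region"]); print(l,d["p"],d["xy"],len(P),np.percentile(P,[2,50,98],axis=0).round(3).tolist())
            np.save(f"{n}_{l}.npy",P)
    # grey plate edges: points at z~.03
    v=np.ones(p["range_z"].shape,bool); P=cloud(p,v); s=P[(abs(P[:,2]-.031)<.006)&(P[:,1]>.0)&(P[:,1]<.45)&(P[:,0]>.38)&(P[:,0]<.75)]
    if len(s):
        q=cv2.minAreaRect((s[:,:2]*1000).astype(np.float32)); print("rect",q,cv2.boxPoints(q).round().tolist())
```

```text
top [([219.4, 240.5], 11, [0.437, 0.2435])]
pad [239.1 198.8] [0.5464 0.1919 0.034 ]
dose_top [233.4 235.7] [0.449  0.1973 0.084 ]
cup 0.6 [448.9, 186.7] 690 [[0.528, -0.406, 0.001], [0.561, -0.336, 0.14], [0.591, -0.3, 0.176]]
base_cup 0.58 [429.1, 171.1] 306 [[0.571, -0.329, 0.067], [0.601, -0.3, 0.111], [0.626, -0.291, 0.144]]
stand 0.88 [426.8, 182.7] 2197 [[0.498, -0.388, 0.014], [0.579, -0.298, 0.021], [0.65, -0.253, 0.137]]
rect ((584.2933349609375, 180.48318481445312), (403.3163757324219, 329.5918273925781), 79.07080841064453) [[384.0, 14.0], [708.0, -49.0], [784.0, 347.0], [461.0, 410.0]]
side [([281.3, 265.8], 10, [0.442, 0.2411])]
pad [262.6 237.9] [0.5541 0.1952 0.034 ]
dose_top [292.1 237.4] [0.4545 0.1885 0.084 ]
cup 0.55 [373.2, 131.3] 277 [[0.53, -0.36, 0.119], [0.556, -0.311, 0.149], [0.583, -0.299, 0.173]]
base_cup 0.83 [362.7, 147.5] 348 [[0.546, -0.328, 0.059], [0.583, -0.299, 0.1], [0.626, -0.291, 0.14]]
stand 0.66 [365.4, 162.7] 1249 [[0.497, -0.386, 0.009], [0.577, -0.295, 0.023], [0.637, -0.255, 0.126]]
rect ((593.8360595703125, 174.06626892089844), (418.7820739746094, 354.1351623535156), 79.43348693847656) [[381.0, 1.0], [730.0, -64.0], [806.0, 347.0], [458.0, 412.0]]
```

View pics/crop.png

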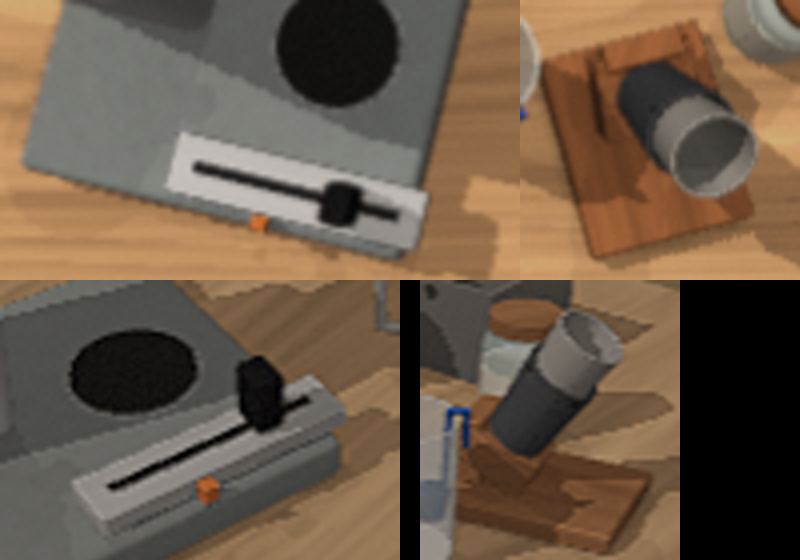

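Run:
```python
from h import *
p=cams.get_image("top"); W=lambda c,z,s,o:at_z(p,np.array(c)/s+o,z)
o1=np.array([155,185]);o2=np.array([395,145])
sl=[W(c,.044,4,o1) for c in[(195,167),(398,215)]]
d=sl[0]-sl[1];print("slot",np.round(sl,4).tolist(),"yaw",np.degrees(np.arctan2(-d[0],d[1])))
tr=[W(c,.044,4,o1) for c in[(185,132),(428,193),(415,250),(165,188)]]
for i,j in((0,1),(3,2)):
    d=tr[i]-tr[j];print("track yaw",np.degrees(np.arctan2(-d[0],d[1])),np.linalg.norm(d))
print("pad",W((338,45),.034,4,o1),"grip",W((341,203.5),.064,4,o1))
m=cv2.inRange(p["color"],(0,0,0),(45,45,45))
k,l,st,c=cv2.connectedComponentsWithStats(m)
for i in range(1,k):
    if st[i,4]>15 and 215<c[i][0]<265 and 180<c[i][1]<250: print(c[i],st[i],at_z(p,c[i],.034),at_z(p,c[i],.064))
b=[W(c,.02,3.5,o2-np.array([520,0])/3.5) for c in[(545,62),(695,22),(752,213),(600,258)]]
print("board",np.round(b,3).tolist(),np.mean(b,0));
for i,j in((0,3),(1,2)):
    d=b[i]-b[j];print("stand yaw",np.degrees(np.arctan2(d[1],d[0])),np.linalg.norm(d))
for i,j in((0,1),(3,2)):
    d=b[i]-b[j];print("stand yaw",np.degrees(np.arctan2(-d[0],d[1])),np.linalg.norm(d))
print("mouth",W((711,155),.164,3.5,o2-np.array([520,0])/3.5))
for n in("top","side"):
    P=np.load(f"{n}_stand.npy");P=P[abs(P[:,2]-.02)<.005];q=cv2.minAreaRect((P[:,:2]*1000).astype(np.float32));print(n,q)
s=r.get_state(); print(s["clock"])
```

```text
slot [[0.4735, 0.2833, 0.044], [0.44, 0.1499, 0.044]] yaw -14.09253776303199
track yaw -14.906032053537926 0.16551028293408016
track yaw -14.677169216850599 0.1697452681664591
pad [0.55322102 0.19080867 0.034     ] grip [0.44818599 0.18357618 0.064     ]
[238.82097902 196.04475524] [224 181  30  31 715] [0.55380104 0.19262043 0.034     ] [0.55112123 0.18706238 0.064     ]
[235.87692308 234.54615385] [204 226  50  15 130] [0.45177169 0.20061829 0.034     ] [0.45177513 0.19484991 0.064     ]
board [[0.638, -0.248, 0.02], [0.668, -0.367, 0.02], [0.518, -0.404, 0.02], [0.486, -0.285, 0.02]] [ 0.57742925 -0.32612227  0.02      ]
stand yaw 13.675091164516637 0.15707277253765553
stand yaw 14.147771138384895 0.15447494159863237
stand yaw 14.051627685500025 0.12209341667275105
stand yaw 15.256321253642334 0.12341215076009349
mouth [ 0.54960848 -0.33011478  0.164     ]
top ((579.321044921875, -323.6139831542969), (158.52752685546875, 131.88319396972656), 13.945616722106934)
side ((573.140625, -324.87353515625), (147.8462371826172, 135.91448974609375), 15.294227600097656)
2.05
```

{"api": "carry_out", "payload": {"targets": [{"x":0.9,"y":-0.47},{"x":0.9,"y":-0.47},{"x":0.9,"y":-0.47},{"x":0.9,"y":-0.47},{"x":0.9,"y":-0.47}], "claw": 0.3}}

```text
validation failed for argument at $.ta...
```

{"api": "carry_out", "payload": {"targets": [{"x":0.9,"y":-0.47},{"x":0.9,"y":-0.47},{"x":0.9,"y":-0.47},{"x":0.9,"y":-0.47},{"x":0.9,"y":-0.47}]}}

```text
validation failed for argument at $.ta...
```

{"api": "carry_out", "payload": {"targets": [{"x":0.9,"y":-0.47},{"x":0.9,"y":-0.47},{"x":0.9,"y":-0.47},{"x":0.2,"y":-0.9},{"x":0.2,"y":-0.95}]}}

```text
validation failed for argument at $.ta...
```

{"api": "carry_out", "payload": {"targets": [{"x":0.2,"y":-0.95},{"x":0.2,"y":-0.95},{"x":0.2,"y":-0.95},{"x":0.2,"y":-0.95},{"x":0.2,"y":-0.95}]}}

```text
validation failed for argument at $.ta...
```

{"api": "carry_out", "payload": {"targets": [{"x":0.2,"y":-0.95},{"x":0.2,"y":-0.95},{"x":0.2,"y":-0.95},{"x":0.2,"y":-0.95},{"x":0.2,"y":-0.95}]}}

```text
validation failed for argument at $.ta...
```

{"api": "carry_out", "payload": {"targets": [{"x":0.9,"y":-0.47,"z":0,"ax":0,"ay":0,"az":0},{"x":0.9,"y":-0.47,"z":0,"ax":0,"ay":0,"az":0},{"x":0.9,"y":-0.47,"z":0,"ax":0,"ay":0,"az":0},{"x":0.9,"y":-0.47,"z":0,"ax":0,"ay":0,"az":0},{"x":0.9,"y":-0.47,"z":0,"ax":0,"ay":0,"az":0}], "claw": 0.3}}

```text
clock: 2.47
position: [0.2905, -0.5465, 0.2505]
ee_rot: [[0.965, 0.263, 0.0], [0.263, -0.965, -0.0], [0.0, 0.0, -1.0]]
force: [0.0, -0.3, -0.3]
opening: 0.0555
finger_force: 0.0
```

{"api": "carry_out", "payload": {"targets": [{"x":0.9,"y":-0.47,"z":0,"ax":0,"ay":0,"az":0},{"x":0.9,"y":-0.47,"z":0,"ax":0,"ay":0,"az":0},{"x":0.9,"y":-0.47,"z":0,"ax":0,"ay":0,"az":0},{"x":0.9,"y":-0.47,"z":0,"ax":0,"ay":0,"az":0},{"x":0.9,"y":-0.47,"z":0,"ax":0,"ay":0,"az":0}]}}

```text
clock: 2.88
position: [0.4022, -0.4428, 0.2505]
ee_rot: [[0.965, 0.264, 0.0], [0.264, -0.965, -0.0], [0.0, 0.0, -1.0]]
force: [0.1, -0.9, 0.3]
opening: 0.0559
finger_force: 0.0
```

{"api": "carry_out", "payload": {"targets": [{"x":0.9,"y":-0.47,"z":0,"ax":0,"ay":0,"az":0},{"x":0.9,"y":-0.47,"z":0,"ax":0,"ay":0,"az":0},{"x":0.5,"y":-0.9,"z":0,"ax":0,"ay":0,"az":0},{"x":0.2,"y":-0.95,"z":0,"ax":0,"ay":0,"az":0},{"x":0.2,"y":-0.95,"z":0,"ax":0,"ay":0,"az":0}]}}

```text
clock: 3.3
position: [0.4505, -0.3126, 0.2502]
ee_rot: [[0.964, 0.265, 0.0], [0.265, -0.964, 0.0], [0.0, -0.0, -1.0]]
force: [-0.1, 0.0, 1.1]
opening: 0.0558
finger_force: 0.0
```

{"api": "carry_out", "payload": {"targets": [{"x":0.2,"y":-0.95,"z":0,"ax":0,"ay":0,"az":0},{"x":0.2,"y":-0.95,"z":0,"ax":0,"ay":0,"az":0},{"x":0.2,"y":-0.95,"z":0,"ax":0,"ay":0,"az":0},{"x":0.2,"y":-0.95,"z":0,"ax":0,"ay":0,"az":0},{"x":0.2,"y":-0.95,"z":0,"ax":0,"ay":0,"az":0}]}}

```text
clock: 3.72
position: [0.441, -0.1676, 0.2506]
ee_rot: [[0.965, 0.264, 0.001], [0.264, -0.965, -0.0], [0.0, 0.001, -1.0]]
force: [1.0, -0.2, -0.2]
opening: 0.0558
finger_force: 0.0
```

{"api": "carry_out", "payload": {"targets": [{"x":0.2,"y":-0.95,"z":0,"ax":0,"ay":0,"az":0},{"x":0.2,"y":-0.95,"z":0,"ax":0,"ay":0,"az":0},{"x":0.2,"y":-0.95,"z":0,"ax":0,"ay":0,"az":0},{"x":0.2,"y":-0.95,"z":0,"ax":0,"ay":0,"az":0},{"x":0.2,"y":-0.95,"z":0,"ax":0,"ay":0,"az":0}]}}

```text
clock: 4.13
position: [0.4323, -0.0223, 0.2507]
ee_rot: [[0.965, 0.263, 0.001], [0.263, -0.965, -0.0], [0.001, 0.001, -1.0]]
force: [-0.0, 0.7, 0.3]
opening: 0.0552
finger_force: 0.0
```

{"api": "carry_out", "payload": {"targets": [{"x":0.34,"y":-0.93,"z":0,"ax":0,"ay":0,"az":0},{"x":0.34,"y":-0.93,"z":0,"ax":0,"ay":0,"az":0},{"x":0.34,"y":-0.93,"z":0,"ax":0,"ay":0,"az":0},{"x":0.34,"y":-0.93,"z":0,"ax":0,"ay":0,"az":0},{"x":0.34,"y":-0.93,"z":0,"ax":0,"ay":0,"az":0}]}}

```text
clock: 4.55
position: [0.445, 0.1258, 0.2507]
ee_rot: [[0.965, 0.263, 0.001], [0.263, -0.965, -0.0], [0.001, 0.0, -1.0]]
force: [1.3, 1.8, -1.3]
opening: 0.0553
finger_force: 0.0
```

{"api": "carry_out", "payload": {"targets": [{"x":0.33,"y":-0.91,"z":0,"ax":0,"ay":0,"az":0},{"x":0.33,"y":-0.91,"z":0,"ax":0,"ay":0,"az":0},{"x":0,"y":0,"z":0.5,"ax":0,"ay":0,"az":1},{"x":0,"y":0,"z":0.5,"ax":0,"ay":0,"az":1},{"x":0,"y":0,"z":0.6,"ax":0,"ay":0,"az":1}]}}

```text
clock: 4.97
position: [0.4502, 0.1832, 0.2025]
ee_rot: [[0.998, 0.055, 0.002], [0.055, -0.998, 0.001], [0.002, -0.001, -1.0]]
force: [-0.4, -0.4, -0.6]
opening: 0.0553
finger_force: 0.0
```

{"api": "carry_out", "payload": {"targets": [{"x":0,"y":0,"z":0.6,"ax":0,"ay":0,"az":1},{"x":0,"y":0,"z":0.6,"ax":0,"ay":0,"az":1},{"x":0,"y":0,"z":0.6,"ax":0,"ay":0,"az":1},{"x":0,"y":0,"z":0.6,"ax":0,"ay":0,"az":1},{"x":0,"y":0,"z":0,"ax":0,"ay":0,"az":0.5}]}}

```text
clock: 5.38
position: [0.4479, 0.1812, 0.1274]
ee_rot: [[0.966, -0.257, -0.005], [-0.257, -0.966, -0.002], [-0.005, 0.004, -1.0]]
force: [-0.4, -0.2, 1.0]
opening: 0.0555
finger_force: 0.0
```

Run:
```python
from h import *
a=cams.get_image("top");b=cams.get_image("side")
im=np.hstack([cv2.resize(a["color"][170:260,185:285],(400,360)),cv2.resize(b["color"][205:295,230:330],(400,360))])
cv2.imwrite("pics/s1.png",im[:,:,::-1]);print(r.get_state()["position"])
```

```text
[0.44938768 0.18220043 0.12969837]
```

View pics/s1.png

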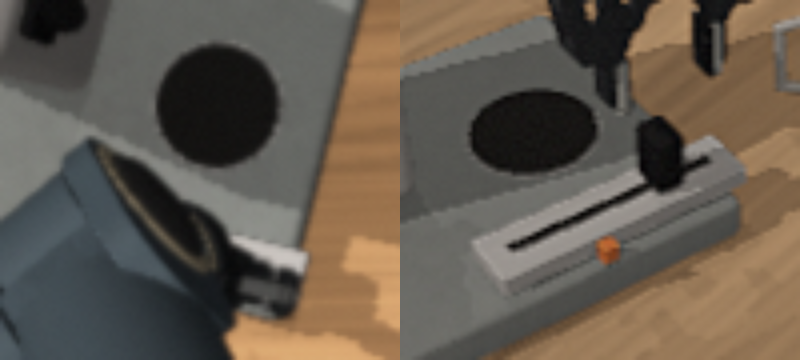

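{"api": "carry_out", "payload": {"targets": [{"x":0,"y":0,"z":0.6,"ax":0,"ay":0,"az":0},{"x":0,"y":0,"z":0.6,"ax":0,"ay":0,"az":0},{"x":0,"y":0,"z":0.5,"ax":0,"ay":0,"az":0},{"x":0,"y":0,"z":0.2,"ax":0,"ay":0,"az":0},{"x":0,"y":0,"z":0,"ax":0,"ay":0,"az":0}]}}

```text
clock: 5.9
position: [0.4494, 0.1821, 0.0727]
ee_rot: [[0.967, -0.253, -0.001], [-0.253, -0.967, -0.001], [-0.001, 0.001, -1.0]]
force: [-0.0, 0.4, 0.3]
opening: 0.0556
finger_force: 0.0
```

{"api": "carry_out", "payload": {"targets": [{"x":0,"y":0,"z":0,"ax":0,"ay":0,"az":0},{"x":0,"y":0,"z":0,"ax":0,"ay":0,"az":0},{"x":0,"y":0,"z":0,"ax":0,"ay":0,"az":0},{"x":0,"y":0,"z":0,"ax":0,"ay":0,"az":0},{"x":0,"y":0,"z":0,"ax":0,"ay":0,"az":0}], "claw": -1, "newtons": 25}}

```text
clock: 6.32
position: [0.4506, 0.1828, 0.0744]
ee_rot: [[0.967, -0.254, 0.002], [-0.254, -0.967, 0.001], [0.002, -0.001, -1.0]]
force: [-0.1, -0.1, 6.5]
opening: 0.0197
finger_force: 29.0
```

{"api": "carry_out", "payload": {"targets": [{"x":0,"y":-0.3,"z":-0.05,"ax":0,"ay":0,"az":0},{"x":0,"y":-0.45,"z":0,"ax":0,"ay":0,"az":0},{"x":0,"y":-0.45,"z":0,"ax":0,"ay":0,"az":0},{"x":0,"y":-0.4,"z":0,"ax":0,"ay":0,"az":0},{"x":0,"y":-0.23,"z":0,"ax":0,"ay":0,"az":0}]}}

```text
clock: 6.73
position: [0.4644, 0.2359, 0.0745]
ee_rot: [[0.967, -0.253, 0.001], [-0.253, -0.967, -0.001], [0.001, 0.0, -1.0]]
force: [2.1, -2.2, -0.9]
opening: 0.0194
finger_force: 27.7
```

Run:
```python
from h import *
b=cams.get_image("side");s=r.get_state();p=s["position"];print(p,p@np.array([.252,.967,0]),s["opening"],s["force"])
cv2.imwrite("pics/s2.png",cv2.resize(b["color"][215:295,240:330],(540,480),interpolation=cv2.INTER_CUBIC)[:,:,::-1])
```

```text
[0.46469132 0.23707534 0.07453979] 0.3463540692769476 0.019399728648553088 [ 4.6920094   1.60252926 -6.34207213]
```

View pics/s2.png

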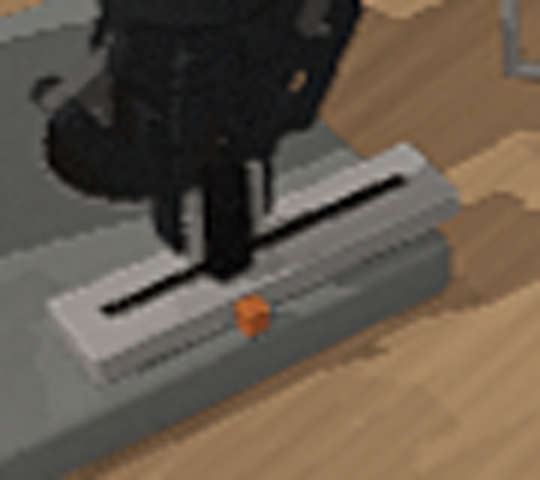

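{"api": "carry_out", "payload": {"targets": [{"x":0,"y":0,"z":0,"ax":0,"ay":0,"az":0},{"x":0,"y":0,"z":0,"ax":0,"ay":0,"az":0},{"x":0,"y":0,"z":0,"ax":0,"ay":0,"az":0},{"x":0,"y":0,"z":-0.6,"ax":0,"ay":0,"az":0},{"x":0,"y":0,"z":-1,"ax":0,"ay":0,"az":0}], "claw": 0.1}}

```text
clock: 7.2
position: [0.4613, 0.2338, 0.1209]
ee_rot: [[0.967, -0.254, -0.007], [-0.254, -0.967, -0.003], [-0.006, 0.005, -1.0]]
force: [0.2, 0.4, 0.6]
opening: 0.0475
finger_force: 0.0
```

{"api": "carry_out", "payload": {"targets": [{"x":0,"y":0,"z":-1,"ax":0,"ay":0,"az":0},{"x":0,"y":0,"z":-1,"ax":0,"ay":0,"az":0},{"x":0,"y":0.5,"z":-1,"ax":0,"ay":0,"az":-1},{"x":0,"y":0.7,"z":-1,"ax":0,"ay":0,"az":-1},{"x":0,"y":0.9,"z":-0.7,"ax":0,"ay":0,"az":-1}], "claw": 1}}

```text
clock: 7.62
position: [0.4524, 0.1746, 0.2667]
ee_rot: [[0.999, -0.041, 0.003], [-0.041, -0.999, 0.002], [0.003, -0.002, -1.0]]
force: [0.2, -0.4, 0.3]
opening: 0.0854
finger_force: 0.0
```

{"api": "carry_out", "payload": {"targets": [{"x":0,"y":1,"z":0,"ax":0,"ay":0,"az":-1},{"x":0,"y":1,"z":0,"ax":0,"ay":0,"az":-1},{"x":0,"y":1,"z":0,"ax":0,"ay":0,"az":-1},{"x":0,"y":1,"z":0,"ax":0,"ay":0,"az":-1},{"x":0,"y":1,"z":0,"ax":0,"ay":0,"az":-0.2}]}}

```text
clock: 8.03
position: [0.4655, 0.0232, 0.2642]
ee_rot: [[0.969, 0.246, 0.0], [0.246, -0.969, -0.0], [0.0, 0.0, -1.0]]
force: [-0.7, 0.3, 0.2]
opening: 0.0855
finger_force: 0.0
```

{"api": "carry_out", "payload": {"targets": [{"x":0,"y":1,"z":0,"ax":0,"ay":0,"az":0},{"x":0,"y":1,"z":0,"ax":0,"ay":0,"az":0},{"x":0,"y":1,"z":0,"ax":0,"ay":0,"az":0},{"x":0,"y":1,"z":0,"ax":0,"ay":0,"az":0},{"x":0,"y":1,"z":0,"ax":0,"ay":0,"az":0}]}}

```text
clock: 8.45
position: [0.5025, -0.1221, 0.264]
ee_rot: [[0.97, 0.243, 0.0], [0.243, -0.97, 0.0], [0.0, -0.0, -1.0]]
force: [0.3, 0.1, 0.5]
opening: 0.0855
finger_force: 0.0
```

Run:
```python
from h import *
a=cams.get_image("top");b=cams.get_image("side");s=r.get_state();print(s["position"])
im=np.hstack([cv2.resize(a["color"][190:260,195:275],(400,350),interpolation=cv2.INTER_CUBIC),cv2.resize(b["color"][220:290,240:320],(400,350),interpolation=cv2.INTER_CUBIC)])
cv2.imwrite("pics/s3.png",im[:,:,::-1])
```

```text
[ 0.50273092 -0.1264486   0.26368042]
```

View pics/s3.png

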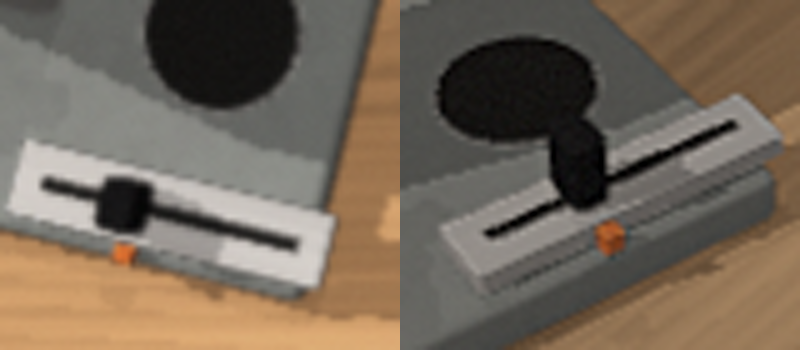

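{"api": "carry_out", "payload": {"targets": [{"x":0.02,"y":0.9,"z":0,"ax":0,"ay":0,"az":0},{"x":0.02,"y":0.9,"z":0,"ax":0,"ay":0,"az":0},{"x":0.02,"y":0.9,"z":0,"ax":0,"ay":0,"az":0},{"x":0.02,"y":0.9,"z":0,"ax":0,"ay":0,"az":0},{"x":0.02,"y":0.9,"z":0,"ax":0,"ay":0,"az":0}]}}

```text
clock: 8.97
position: [0.5386, -0.2511, 0.264]
ee_rot: [[0.97, 0.244, -0.0], [0.244, -0.97, 0.001], [0.0, -0.001, -1.0]]
force: [-0.0, 0.8, -0.6]
opening: 0.0856
finger_force: 0.0
```

{"api": "carry_out", "payload": {"targets": [{"x":0,"y":0.9,"z":0,"ax":0,"ay":0,"az":0},{"x":0,"y":0.9,"z":0,"ax":0,"ay":0,"az":0},{"x":0,"y":0.7,"z":0,"ax":0,"ay":0,"az":0},{"x":0,"y":0,"z":0.3,"ax":0,"ay":0,"az":0},{"x":0,"y":0,"z":0.5,"ax":0,"ay":0,"az":0}]}}

```text
clock: 9.38
position: [0.5574, -0.3246, 0.2408]
ee_rot: [[0.97, 0.241, 0.003], [0.241, -0.97, -0.001], [0.003, 0.002, -1.0]]
force: [-0.6, 1.2, -0.9]
opening: 0.0856
finger_force: 0.0
```

Run:
```python
from h import *
a=cams.get_image("top");b=cams.get_image("side");s=r.get_state();print(s["position"])
yg=np.array([.252,.967,0])
print("top grip",at_z(a,(195+125/5,190+205/5),.064)@yg,"tab",at_z(a,(195+125/5,190+253/5),.038)@yg)
print("side grip",at_z(b,(240+178/5,220+163/5),.064)@yg,"tab",at_z(b,(240+210/5,220+238/5),.036)@yg)
im=np.hstack([cv2.resize(a["color"][140:220,395:475],(400,400),interpolation=cv2.INTER_CUBIC),cv2.resize(b["color"][90:170,325:405],(400,400),interpolation=cv2.INTER_CUBIC)])
cv2.imwrite("pics/s4.png",im[:,:,::-1])
```

```text
[ 0.55542129 -0.32165466  0.23708953]
top grip 0.34439292972683005 tab 0.34383876879002573
side grip 0.34574749027895096 tab 0.3452987698628693
```

View pics/s4.png

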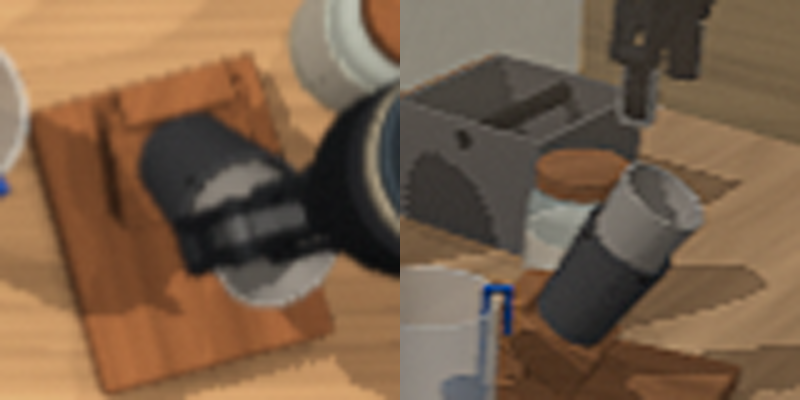

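{"api": "carry_out", "payload": {"targets": [{"x":0,"y":0.28,"z":0.3,"ax":0,"ay":0,"az":0},{"x":0,"y":0,"z":0.7,"ax":0,"ay":0,"az":0},{"x":0,"y":0,"z":0.7,"ax":0,"ay":0,"az":0},{"x":0,"y":0,"z":0.7,"ax":0,"ay":0,"az":0},{"x":0,"y":0,"z":0.45,"ax":0,"ay":0,"az":0}]}}

```text
clock: 9.9
position: [0.5586, -0.3312, 0.1526]
ee_rot: [[0.97, 0.244, -0.001], [0.244, -0.97, 0.001], [-0.001, -0.001, -1.0]]
force: [0.2, 1.1, 0.3]
opening: 0.0854
finger_force: 0.0
```

{"api": "carry_out", "payload": {"targets": [{"x":0,"y":0,"z":0,"ax":0,"ay":0,"az":0},{"x":0,"y":0,"z":0,"ax":0,"ay":0,"az":0},{"x":0,"y":0,"z":0,"ax":0,"ay":0,"az":0},{"x":0,"y":0,"z":0,"ax":0,"ay":0,"az":0},{"x":0,"y":0,"z":0,"ax":0,"ay":0,"az":0}], "claw": -1, "newtons": 60}}

```text
clock: 10.32
position: [0.5593, -0.3312, 0.1555]
ee_rot: [[0.97, 0.244, 0.001], [0.244, -0.97, 0.0], [0.001, -0.0, -1.0]]
force: [-1.9, 3.2, 2.7]
opening: 0.0597
finger_force: 64.6
```

{"api": "carry_out", "payload": {"targets": [{"x":-0.1,"y":0,"z":-0.173,"ax":0,"ay":0,"az":0},{"x":-0.15,"y":0,"z":-0.26,"ax":0,"ay":0,"az":0},{"x":-0.2,"y":0,"z":-0.346,"ax":0,"ay":0,"az":0},{"x":-0.25,"y":0,"z":-0.433,"ax":0,"ay":0,"az":0},{"x":-0.25,"y":0,"z":-0.433,"ax":0,"ay":0,"az":0}]}}

```text
clock: 10.73
position: [0.5312, -0.3392, 0.2045]
ee_rot: [[0.97, 0.244, 0.0], [0.244, -0.97, -0.001], [0.0, 0.001, -1.0]]
force: [-0.7, -0.5, 0.1]
opening: 0.0598
finger_force: 67.9
```

{"api": "carry_out", "payload": {"targets": [{"x":-0.25,"y":0,"z":-0.433,"ax":0,"ay":0,"az":0},{"x":-0.3,"y":0,"z":-0.52,"ax":0,"ay":0,"az":0},{"x":-0.3,"y":0,"z":-0.52,"ax":0,"ay":0,"az":0},{"x":-0.1,"y":0,"z":-0.7,"ax":0,"ay":0,"az":0},{"x":0,"y":0,"z":-0.7,"ax":0,"ay":0,"az":0}]}}

```text
clock: 11.15
position: [0.5018, -0.3473, 0.2923]
ee_rot: [[0.971, 0.241, 0.0], [0.241, -0.971, -0.002], [-0.0, 0.002, -1.0]]
force: [-0.0, 1.0, -1.1]
opening: 0.0601
finger_force: 67.9
```

Run:
```python
from h import *
a=cams.get_image("top");b=cams.get_image("side");s=r.get_state();print(s["position"],s["opening"],s["finger_force"],s["joint_positions"].round(2) if hasattr(s["joint_positions"],"round") else s["joint_positions"])
im=np.hstack([cv2.resize(a["color"][140:240,385:485],(400,400),interpolation=cv2.INTER_CUBIC),cv2.resize(b["color"][60:160,335:435],(400,400),interpolation=cv2.INTER_CUBIC)])
cv2.imwrite("pics/s5.png",im[:,:,::-1])
```

```text
[ 0.50476738 -0.34784435  0.29571801] 0.05988290530303154 67.90899891871959 [ 0.64  0.33 -0.13  1.63  0.05  1.17 -0.84]
```

View pics/s5.png

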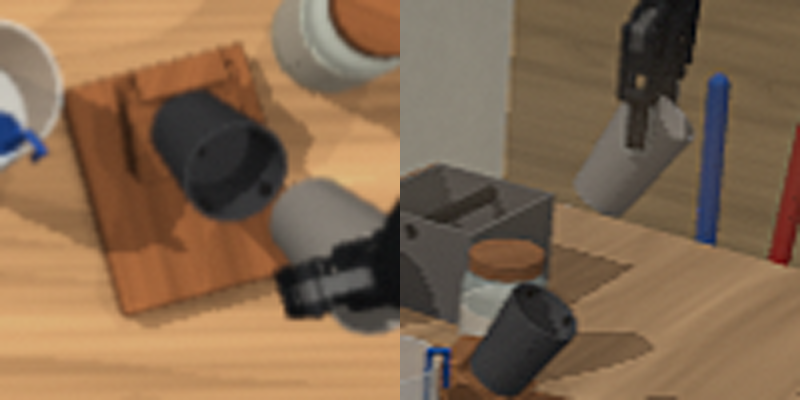

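```bash
cat >> h.py <<'E'
from scipy.spatial.transform import Rotation as Ro
def pose(yaw,tilt): return Ro.from_euler("z",yaw,degrees=True)*Ro.from_matrix(np.diag([1,-1,-1.]))*Ro.from_euler("y",-tilt,degrees=True)
def rows(p0,R0,wps,n):
    p,R=np.array(p0),R0
    for i in range(n):
        q,yaw,tilt=wps((i+1)/n); Q=pose(yaw,tilt)
        v=np.round(np.r_[R.inv().apply(q-p)/.03,(R.inv()*Q).as_rotvec(degrees=True)/4],2)
        p=p+R.apply(v[:3]*.03);R=R*Ro.from_rotvec(v[3:]*4,degrees=True)
        print("{"+",".join(f'"{k}":{x+0:g}' for k,x in zip(("x","y","z","ax","ay","az"),v))+"}"+("," if (i+1)%5 else "\n"),end="")
    print(p,R.as_matrix().round(3).tolist())
E
python3 - <<'E'
from h import *
s=r.get_state();p0=np.array(s["position"]);R0=Ro.from_matrix(s["ee_rot"])
x=R0.as_matrix()[:,0];y0=np.degrees(np.arctan2(x[1],x[0]))
p1=np.array([.50,.08,.29])
rows(p0,R0,lambda t:(p0+(p1-p0)*t,y0+(190-y0)*t,30*t),45)
E
```

```text
{"x":0.07,"y":-0.31,"z":0,"ax":0.11,"ay":-0.26,"az":-0.98},{"x":0.1,"y":-0.3,"z":0.01,"ax":-0.01,"ay":-0.16,"az":-0.98},{"x":0.11,"y":-0.3,"z":0,"ax":-0.03,"ay":-0.17,"az":-0.97},{"x":0.14,"y":-0.28,"z":0,"ax":-0.04,"ay":-0.17,"az":-0.98},{"x":0.15,"y":-0.28,"z":-0.01,"ax":-0.05,"ay":-0.16,"az":-0.98}
{"x":0.17,"y":-0.27,"z":0,"ax":-0.07,"ay":-0.17,"az":-0.97},{"x":0.19,"y":-0.25,"z":-0.01,"ax":-0.07,"ay":-0.17,"az":-0.98},{"x":0.21,"y":-0.24,"z":-0.01,"ax":-0.09,"ay":-0.16,"az":-0.97},{"x":0.22,"y":-0.23,"z":-0.02,"ax":-0.09,"ay":-0.17,"az":-0.98},{"x":0.24,"y":-0.21,"z":-0.02,"ax":-0.11,"ay":-0.17,"az":-0.97}
{"x":0.25,"y":-0.19,"z":-0.03,"ax":-0.12,"ay":-0.16,"az":-0.97},{"x":0.26,"y":-0.18,"z":-0.03,"ax":-0.13,"ay":-0.17,"az":-0.97},{"x":0.27,"y":-0.15,"z":-0.03,"ax":-0.14,"ay":-0.17,"az":-0.96},{"x":0.28,"y":-0.14,"z":-0.04,"ax":-0.15,"ay":-0.16,"az":-0.97},{"x":0.3,"y":-0.12,"z":-0.04,"ax":-0.17,"ay":-0.17,"az":-0.96}
{"x":0.29,"y":-0.1,"z":-0.05,"ax":-0.17,"ay":-0.17,"az":-0.97},{"x":0.31,"y":-0.07,"z":-0.05,"ax":-0.19,"ay":-0.16,"az":-0.96},{"x":0.3,"y":-0.06,"z":-0.06,"ax":-
[... 1120 characters left out ...]
06,"ax":-0.39,"ay":-0.17,"az":-0.89},{"x":0.13,"y":0.29,"z":-0.05,"ax":-0.4,"ay":-0.17,"az":-0.89},{"x":0.11,"y":0.29,"z":-0.05,"ax":-0.42,"ay":-0.16,"az":-0.89},{"x":0.09,"y":0.3,"z":-0.04,"ax":-0.42,"ay":-0.17,"az":-0.88},{"x":0.07,"y":0.31,"z":-0.03,"ax":-0.43,"ay":-0.16,"az":-0.88}
{"x":0.05,"y":0.31,"z":-0.02,"ax":-0.45,"ay":-0.17,"az":-0.87},{"x":0.03,"y":0.31,"z":-0.01,"ax":-0.45,"ay":-0.17,"az":-0.87},{"x":0.02,"y":0.32,"z":0,"ax":-0.46,"ay":-0.17,"az":-0.86},{"x":-0.01,"y":0.32,"z":0,"ax":-0.48,"ay":-0.16,"az":-0.85},{"x":-0.02,"y":0.31,"z":0.02,"ax":-0.48,"ay":-0.17,"az":-0.85}
[0.49986107 0.07987087 0.2900069 ] [[-0.853, -0.173, 0.493], [-0.15, 0.985, 0.087], [-0.5, -0.0, -0.866]]
```

{"api": "carry_out", "payload": {"targets": [{"x":0.1,"y":-0.3,"z":0,"ax":0,"ay":0,"az":-1},{"x":0.1,"y":-0.3,"z":0,"ax":0,"ay":0,"az":-1},{"x":0.1,"y":-0.3,"z":0,"ax":0,"ay":0,"az":-1},{"x":0.1,"y":-0.3,"z":0,"ax":0,"ay":0,"az":-1},{"x":0.1,"y":-0.3,"z":0,"ax":0,"ay":0,"az":-1}]}}

```text
clock: 11.67
position: [0.5002, -0.2984, 0.2898]
ee_rot: [[0.826, 0.563, -0.0], [0.563, -0.826, -0.0], [-0.0, 0.0, -1.0]]
force: [0.7, 0.2, -0.8]
opening: 0.06
finger_force: 67.9
```

{"api": "carry_out", "payload": {"targets": [{"x":0.2,"y":-0.25,"z":0,"ax":0,"ay":0,"az":-1},{"x":0.2,"y":-0.25,"z":0,"ax":0,"ay":0,"az":-1},{"x":0.2,"y":-0.25,"z":0,"ax":0,"ay":0,"az":-1},{"x":0.2,"y":-0.25,"z":0,"ax":0,"ay":0,"az":-1},{"x":0.2,"y":-0.25,"z":0,"ax":0,"ay":0,"az":-1}]}}

```text
clock: 12.08
position: [0.4974, -0.2508, 0.2899]
ee_rot: [[0.584, 0.812, -0.0], [0.812, -0.584, -0.001], [-0.001, 0.0, -1.0]]
force: [-0.0, 0.1, -1.3]
opening: 0.0599
finger_force: 67.9
```

{"api": "carry_out", "payload": {"targets": [{"x":0.27,"y":-0.15,"z":0,"ax":0,"ay":0,"az":-1},{"x":0.27,"y":-0.15,"z":0,"ax":0,"ay":0,"az":-1},{"x":0.27,"y":-0.15,"z":0,"ax":0,"ay":0,"az":-1},{"x":0.27,"y":-0.15,"z":0,"ax":0,"ay":0,"az":-1},{"x":0.27,"y":-0.15,"z":0,"ax":0,"ay":0,"az":-1}]}}

```text
clock: 12.5
position: [0.4965, -0.2047, 0.2898]
ee_rot: [[0.271, 0.962, -0.0], [0.962, -0.271, -0.001], [-0.001, 0.0, -1.0]]
force: [0.1, -0.2, -0.2]
opening: 0.06
finger_force: 67.9
```

{"api": "carry_out", "payload": {"targets": [{"x":0.3,"y":-0.05,"z":0,"ax":0,"ay":0,"az":-1},{"x":0.3,"y":-0.05,"z":0,"ax":0,"ay":0,"az":-1},{"x":0.3,"y":-0.05,"z":0,"ax":0,"ay":0,"az":-1},{"x":0.3,"y":-0.05,"z":0,"ax":0,"ay":0,"az":-1},{"x":0.3,"y":-0.05,"z":0,"ax":0,"ay":0,"az":-1}]}}

```text
clock: 12.92
position: [0.4953, -0.1594, 0.2899]
ee_rot: [[-0.074, 0.997, -0.0], [0.997, 0.074, -0.001], [-0.001, -0.0, -1.0]]
force: [0.0, -0.5, -0.5]
opening: 0.0601
finger_force: 67.9
```

{"api": "carry_out", "payload": {"targets": [{"x":0.3,"y":0.05,"z":0,"ax":0,"ay":0,"az":-1},{"x":0.3,"y":0.05,"z":0,"ax":0,"ay":0,"az":-1},{"x":0.3,"y":0.05,"z":0,"ax":0,"ay":0,"az":-1},{"x":0.3,"y":0.05,"z":0,"ax":0,"ay":0,"az":-1},{"x":0.3,"y":0.05,"z":0,"ax":0,"ay":0,"az":-1}]}}

```text
clock: 13.33
position: [0.4933, -0.1141, 0.2899]
ee_rot: [[-0.411, 0.912, 0.0], [0.912, 0.411, -0.001], [-0.001, -0.0, -1.0]]
force: [-0.4, 0.3, -0.9]
opening: 0.0594
finger_force: 67.9
```

{"api": "carry_out", "payload": {"targets": [{"x":0.26,"y":0.15,"z":0,"ax":0,"ay":0,"az":-1},{"x":0.26,"y":0.15,"z":0,"ax":0,"ay":0,"az":-1},{"x":0.26,"y":0.15,"z":0,"ax":0,"ay":0,"az":-1},{"x":0.26,"y":0.15,"z":0,"ax":0,"ay":0,"az":-1},{"x":0.26,"y":0.15,"z":0,"ax":0,"ay":0,"az":-1}]}}

```text
clock: 13.75
position: [0.4917, -0.0694, 0.2899]
ee_rot: [[-0.698, 0.716, 0.0], [0.716, 0.698, -0.001], [-0.001, -0.0, -1.0]]
force: [0.8, 0.2, -0.3]
opening: 0.0596
finger_force: 67.9
```

{"api": "carry_out", "payload": {"targets": [{"x":0.2,"y":0.25,"z":0,"ax":0,"ay":0,"az":-1},{"x":0.2,"y":0.25,"z":0,"ax":0,"ay":0,"az":-1},{"x":0.2,"y":0.25,"z":0,"ax":0,"ay":0,"az":-1},{"x":0.2,"y":0.25,"z":0,"ax":0,"ay":0,"az":-1},{"x":0.2,"y":0.25,"z":0,"ax":0,"ay":0,"az":-1}]}}

```text
clock: 14.17
position: [0.4912, -0.0216, 0.2899]
ee_rot: [[-0.901, 0.434, 0.0], [0.434, 0.901, -0.001], [-0.001, -0.001, -1.0]]
force: [-0.4, 0.9, -1.0]
opening: 0.0604
finger_force: 67.9
```

{"api": "carry_out", "payload": {"targets": [{"x":0.1,"y":0.3,"z":0,"ax":0,"ay":0,"az":-1},{"x":0.1,"y":0.3,"z":0,"ax":0,"ay":0,"az":-1},{"x":0.1,"y":0.3,"z":0,"ax":0,"ay":0,"az":-1},{"x":0.1,"y":0.3,"z":0,"ax":0,"ay":0,"az":-1},{"x":0.1,"y":0.3,"z":0,"ax":0,"ay":0,"az":-1}]}}

```text
clock: 14.58
position: [0.4908, 0.0255, 0.2898]
ee_rot: [[-0.995, 0.1, 0.0], [0.1, 0.995, -0.001], [-0.0, -0.001, -1.0]]
force: [0.9, 0.6, -1.6]
opening: 0.0598
finger_force: 67.9
```

{"api": "carry_out", "payload": {"targets": [{"x":0,"y":0.3,"z":0,"ax":0,"ay":0,"az":-1},{"x":0,"y":0.3,"z":0,"ax":0,"ay":0,"az":-1},{"x":0,"y":0.3,"z":0,"ax":0,"ay":0,"az":-1},{"x":0,"y":0.3,"z":0,"ax":0,"ay":0,"az":-1},{"x":0,"y":0.3,"z":0,"ax":0,"ay":0,"az":0}]}}

```text
clock: 15.0
position: [0.4892, 0.0703, 0.2898]
ee_rot: [[-0.985, -0.175, 0.0], [-0.175, 0.985, -0.001], [-0.0, -0.001, -1.0]]
force: [0.1, -0.4, -0.5]
opening: 0.0598
finger_force: 67.9
```

{"api": "carry_out", "payload": {"targets": [{"x":0,"y":0,"z":0,"ax":0,"ay":-1,"az":0},{"x":0,"y":0,"z":0,"ax":0,"ay":-1,"az":0},{"x":0,"y":0,"z":0,"ax":0,"ay":-1,"az":0},{"x":0,"y":0,"z":0,"ax":0,"ay":-1,"az":0},{"x":0,"y":0,"z":0,"ax":0,"ay":-1,"az":0}]}}

```text
clock: 15.42
position: [0.4891, 0.0703, 0.29]
ee_rot: [[-0.924, -0.173, 0.34], [-0.163, 0.985, 0.059], [-0.345, -0.001, -0.938]]
force: [-0.3, 0.4, -0.2]
opening: 0.0597
finger_force: 67.8
```

{"api": "carry_out", "payload": {"targets": [{"x":0,"y":0,"z":0,"ax":0,"ay":-1,"az":0},{"x":0,"y":0,"z":0,"ax":0,"ay":-1,"az":0},{"x":0,"y":0,"z":0,"ax":0,"ay":-0.5,"az":0},{"x":0,"y":0,"z":0,"ax":0,"ay":0,"az":0},{"x":0,"y":0,"z":0,"ax":0,"ay":0,"az":0}]}}

```text
clock: 15.83
position: [0.4889, 0.0702, 0.2899]
ee_rot: [[-0.853, -0.174, 0.492], [-0.151, 0.985, 0.086], [-0.499, -0.001, -0.866]]
force: [0.3, -0.6, -1.9]
opening: 0.0596
finger_force: 67.9
```

Run:
```python
from h import *
a=cams.get_image("top");b=cams.get_image("side");s=r.get_state();print(s["position"],np.round(s["ee_rot"],3).tolist(),np.round(s["joint_positions"],2))
p=np.array(s["position"])
for n,q in(("top",a),("side",b)):
    for d in cams.masks_of(q,"cup")[:2]:
        P=cloud(q,d["region"]);print(n,d["p"],d["xy"],len(P),np.percentile(P,[2,50,98],axis=0).round(3).tolist() if len(P) else 0); 
        if n=="side" and len(P):
            P=P[np.linalg.norm(P-p,axis=1)<.12]; np.save("cup.npy",P)
            for z in np.arange(.21,.31,.01):
                k=P[abs(P[:,2]-z)<.005]
                if len(k)>8: print(round(z,3),len(k),k.mean(0).round(4),k[:,:2].min(0).round(3),k[:,:2].max(0).round(3))
c=[260,160]
im=np.hstack([cv2.resize(a["color"][170:270,210:310],(400,400)),cv2.resize(b["color"][110:210,255:355],(400,400))])
cv2.imwrite("pics/s6.png",im[:,:,::-1])
```

```text
[0.48992312 0.07061792 0.29041655] [[-0.853, -0.175, 0.493], [-0.151, 0.985, 0.088], [-0.5, 0.0, -0.866]] [ 0.63 -0.06 -0.82  2.18 -0.07  0.47  1.6 ]
top 0.92 [275.1, 209.9] 576 [[0.473, 0.048, 0.216], [0.498, 0.079, 0.232], [0.519, 0.098, 0.303]]
side 0.88 [309.9, 151.5] 644 [[0.462, 0.043, 0.219], [0.473, 0.086, 0.262], [0.518, 0.099, 0.303]]
0.22 45 [0.4787 0.0842 0.222 ] [0.467 0.062] [0.504 0.094]
0.23 69 [0.4803 0.0841 0.2302] [0.467 0.057] [0.51  0.095]
0.24 73 [0.479  0.0849 0.24  ] [0.465 0.06 ] [0.507 0.096]
0.25 73 [0.4783 0.0858 0.2502] [0.465 0.057] [0.511 0.098]
0.26 83 [0.4786 0.0867 0.2601] [0.465 0.057] [0.509 0.099]
0.27 73 [0.475  0.0859 0.2699] [0.463 0.061] [0.506 0.099]
0.28 64 [0.4713 0.08   0.2801] [0.462 0.043] [0.5   0.107]
0.29 75 [0.4771 0.0737 0.2898] [0.462 0.041] [0.52  0.099]
0.3 79 [0.4816 0.0781 0.2996] [0.461 0.042] [0.523 0.108]
side 0.72 [266.4, 180.9] 791 [[0.701, -0.027, 0.008], [0.723, 0.022, 0.062], [0.774, 0.046, 0.091]]
```

View pics/s6.png

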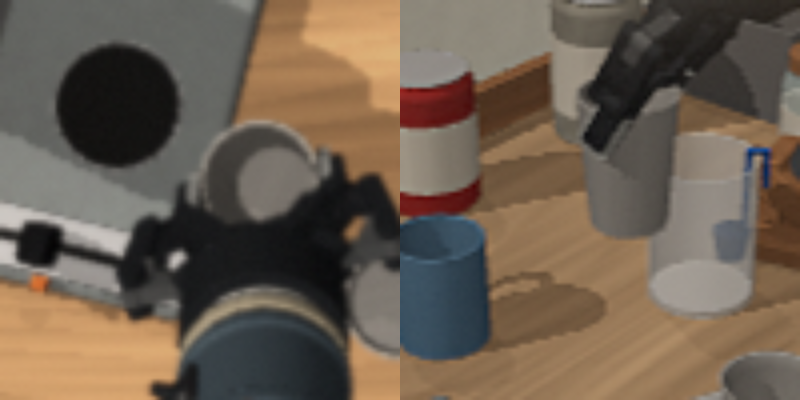

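```bash
cat > fit.py <<'E'
from h import *
from scipy.optimize import least_squares
P=np.load("cup.npy");print(len(P));k=P[(P[:,2]>.221)&(P[:,2]<.268)]
zb=.2175
def f(v):
    c=v[:2]+np.outer(k[:,2]-zb,v[2:]); return np.linalg.norm(k[:,:2]-c,axis=1)-(.024+.0824*(k[:,2]-zb))
s=least_squares(f,[.489,.07,0,0],loss="soft_l1",f_scale=.002); print("base centre",s.x[:2].round(4),"tilt deg",np.degrees(s.x[2:]).round(1),"rms",np.sqrt((s.fun**2).mean()).round(4))
E
python3 fit.py
```

```text
0
base centre [0.489 0.07 ] tilt deg [0. 0.] rms nanfit.py:7: RuntimeWarning: Mean of empty slice.
  s=least_squares(f,[.489,.07,0,0],loss="soft_l1",f_scale=.002); print("base centre",s.x[:2].round(4),"tilt deg",np.degrees(s.x[2:]).round(1),"rms",np.sqrt((s.fun**2).mean()).round(4))
  ret = ret.dtype.type(ret / rcount)
```

Second mask (mug) overwrote the file; retake.

```bash
python3 - <<'E'
from h import *
b=cams.get_image("side");d=cams.masks_of(b,"cup")[0];P=cloud(b,d["region"]);np.save("cup.npy",P[np.linalg.norm(P-r.get_state()["position"],axis=1)<.12])
t=cams.get_image("top")
print("bottom z top cam", np.percentile(cloud(t,cams.masks_of(t,"cup")[0]["region"])[:,2],[5,30]))
E
python3 fit.py
```

```text
bottom z top cam [0.21791061 0.22068443]
575
base centre [0.493  0.0692] tilt deg [0.1 0.9] rms 0.0011
```

{"api": "carry_out", "payload": {"targets": [{"x":-0.47,"y":0.75,"z":0.27,"ax":0,"ay":0,"az":0},{"x":-0.47,"y":0.75,"z":0.27,"ax":0,"ay":0,"az":0},{"x":-0.47,"y":0.75,"z":0.27,"ax":0,"ay":0,"az":0},{"x":-0.47,"y":0.75,"z":0.27,"ax":0,"ay":0,"az":0},{"x":-0.47,"y":0.73,"z":0.27,"ax":0,"ay":0,"az":0}]}}

```text
clock: 16.65
position: [0.5497, 0.1938, 0.2897]
ee_rot: [[-0.853, -0.174, 0.492], [-0.151, 0.985, 0.087], [-0.5, 0.0, -0.866]]
force: [0.2, -0.3, -0.8]
opening: 0.0595
finger_force: 67.9
```

{"api": "carry_out", "payload": {"targets": [{"x":0.3,"y":0,"z":0.52,"ax":0,"ay":0,"az":0},{"x":0.3,"y":0,"z":0.52,"ax":0,"ay":0,"az":0},{"x":0.3,"y":0,"z":0.52,"ax":0,"ay":0,"az":0},{"x":0.3,"y":0,"z":0.52,"ax":0,"ay":0,"az":0},{"x":0.3,"y":0,"z":0.52,"ax":0,"ay":0,"az":0}]}}

```text
clock: 17.07
position: [0.549, 0.1929, 0.1987]
ee_rot: [[-0.853, -0.175, 0.491], [-0.151, 0.985, 0.088], [-0.499, 0.001, -0.867]]
force: [-0.4, 0.4, -0.9]
opening: 0.06
finger_force: 67.9
```

{"api": "carry_out", "payload": {"targets": [{"x":0.3,"y":0,"z":0.52,"ax":0,"ay":0,"az":0},{"x":0.3,"y":0,"z":0.52,"ax":0,"ay":0,"az":0},{"x":0.3,"y":0,"z":0.52,"ax":0,"ay":0,"az":0},{"x":0.2,"y":0,"z":0.35,"ax":0,"ay":0,"az":0},{"x":0,"y":0,"z":0,"ax":0,"ay":0,"az":0}]}}

```text
clock: 17.48
position: [0.5476, 0.1923, 0.1307]
ee_rot: [[-0.855, -0.176, 0.487], [-0.153, 0.984, 0.086], [-0.495, -0.001, -0.869]]
force: [-0.7, 0.1, -1.2]
opening: 0.0597
finger_force: 67.8
```

Run:
```python
from h import *
from scipy.optimize import least_squares
b=cams.get_image("side");d=cams.masks_of(b,"cup")[0];s=r.get_state();p=np.array(s["position"]);print(p,d["p"],d["xy"])
P=cloud(b,d["region"]);zb=p[2]-.073
k=P[(np.linalg.norm(P-p,axis=1)<.12)&(P[:,2]>zb+.005)&(P[:,2]<zb+.05)]
def f(v):
    c=v[:2]+np.outer(k[:,2]-zb,v[2:]); return np.linalg.norm(k[:,:2]-c,axis=1)-(.024+.0824*(k[:,2]-zb))
q=least_squares(f,[*p[:2],0,0],loss="soft_l1",f_scale=.002); print(len(k),q.x[:2].round(4),np.degrees(q.x[2:]).round(1),np.sqrt((q.fun**2).mean()))
```

```text
[0.54895487 0.19325815 0.13349968] 0.71 [262.6, 219.8]
267 [0.5499 0.1909] [0.4 0.9] 0.0010382563297871206
```

{"api": "carry_out", "payload": {"targets": [{"x":0,"y":0.05,"z":0.23,"ax":0,"ay":0,"az":0},{"x":0.1,"y":0,"z":0.17,"ax":0,"ay":0,"az":0},{"x":0.1,"y":0,"z":0.17,"ax":0,"ay":0,"az":0},{"x":0.08,"y":0,"z":0.13,"ax":0,"ay":0,"az":0},{"x":0,"y":0,"z":0,"ax":0,"ay":0,"az":0}]}}

```text
clock: 18.0
position: [0.5522, 0.195, 0.1118]
ee_rot: [[-0.853, -0.175, 0.492], [-0.151, 0.985, 0.088], [-0.5, 0.0, -0.866]]
force: [0.5, 0.9, -1.2]
opening: 0.06
finger_force: 67.9
```

{"api": "carry_out", "payload": {"targets": [{"x":0.01,"y":0,"z":0.02,"ax":0,"ay":0,"az":0},{"x":0.01,"y":0,"z":0.02,"ax":0,"ay":0,"az":0},{"x":0.01,"y":0,"z":0.02,"ax":0,"ay":0,"az":0},{"x":0,"y":0,"z":0,"ax":0,"ay":0,"az":0},{"x":0,"y":0,"z":0,"ax":0,"ay":0,"az":0}]}}

```text
clock: 18.42
position: [0.552, 0.1949, 0.1096]
ee_rot: [[-0.853, -0.175, 0.492], [-0.152, 0.985, 0.087], [-0.5, -0.0, -0.866]]
force: [-0.2, -1.1, -0.0]
opening: 0.0599
finger_force: 67.9
```

Creep down until contact.

{"api": "carry_out", "payload": {"targets": [{"x":0.01,"y":0,"z":0.02,"ax":0,"ay":0,"az":0},{"x":0.01,"y":0,"z":0.02,"ax":0,"ay":0,"az":0},{"x":0.01,"y":0,"z":0.02,"ax":0,"ay":0,"az":0},{"x":0,"y":0,"z":0,"ax":0,"ay":0,"az":0},{"x":0,"y":0,"z":0,"ax":0,"ay":0,"az":0}]}}

```text
clock: 18.83
position: [0.5523, 0.195, 0.1076]
ee_rot: [[-0.853, -0.175, 0.492], [-0.152, 0.985, 0.087], [-0.5, -0.0, -0.866]]
force: [-0.4, -1.4, 2.2]
opening: 0.0597
finger_force: 68.1
```

{"api": "carry_out", "payload": {"targets": [{"x":0.01,"y":0,"z":0.02,"ax":0,"ay":0,"az":0},{"x":0.01,"y":0,"z":0.02,"ax":0,"ay":0,"az":0},{"x":0,"y":0,"z":0,"ax":0,"ay":0,"az":0},{"x":0,"y":0,"z":0,"ax":0,"ay":0,"az":0},{"x":0,"y":0,"z":0,"ax":0,"ay":0,"az":0}]}}

```text
clock: 19.25
position: [0.5533, 0.1952, 0.1077]
ee_rot: [[-0.851, -0.175, 0.495], [-0.152, 0.985, 0.087], [-0.503, -0.001, -0.864]]
force: [-2.5, -2.2, 10.7]
opening: 0.0601
finger_force: 68.8
```

{"api": "carry_out", "payload": {"targets": [{"x":-0.01,"y":0,"z":-0.02,"ax":0,"ay":0,"az":0},{"x":0,"y":0,"z":0,"ax":0,"ay":0,"az":0},{"x":0,"y":0,"z":0,"ax":0,"ay":0,"az":0},{"x":0,"y":0,"z":0,"ax":0,"ay":0,"az":0},{"x":0,"y":0,"z":0,"ax":0,"ay":0,"az":0}], "claw": 0.9}}

```text
clock: 19.67
position: [0.5518, 0.1949, 0.1063]
ee_rot: [[-0.853, -0.175, 0.491], [-0.152, 0.985, 0.087], [-0.499, -0.0, -0.867]]
force: [-0.3, 0.2, -0.2]
opening: 0.0813
finger_force: 0.0
```

{"api": "carry_out", "payload": {"targets": [{"x":0,"y":0,"z":0,"ax":0,"ay":0,"az":0},{"x":0,"y":0,"z":-0.2,"ax":0,"ay":0,"az":0},{"x":0,"y":0,"z":-0.4,"ax":0,"ay":0,"az":0},{"x":0,"y":0,"z":-0.6,"ax":0,"ay":0,"az":0},{"x":0,"y":0,"z":-0.8,"ax":0,"ay":0,"az":0}]}}

```text
clock: 20.08
position: [0.5218, 0.1894, 0.1578]
ee_rot: [[-0.854, -0.175, 0.489], [-0.152, 0.985, 0.087], [-0.497, -0.0, -0.868]]
force: [-0.0, -0.3, -1.0]
opening: 0.081
finger_force: 0.0
```

{"api": "carry_out", "payload": {"targets": [{"x":0,"y":0,"z":-1,"ax":0,"ay":0,"az":0},{"x":-0.5,"y":-0.5,"z":-0.8,"ax":0,"ay":0,"az":0},{"x":-0.5,"y":-0.8,"z":-0.5,"ax":0,"ay":0,"az":0},{"x":0,"y":-1,"z":0,"ax":0,"ay":0,"az":0},{"x":0,"y":-1,"z":0,"ax":0,"ay":0,"az":0}]}}

```text
clock: 20.5
position: [0.5309, 0.0951, 0.2282]
ee_rot: [[-0.851, -0.176, 0.495], [-0.153, 0.984, 0.087], [-0.503, -0.002, -0.865]]
force: [-0.1, 0.5, -2.2]
opening: 0.0814
finger_force: 0.0
```

{"api": "carry_out", "payload": {"targets": [{"x":0,"y":-1,"z":0,"ax":0,"ay":0,"az":0},{"x":0,"y":-1,"z":0,"ax":0,"ay":0,"az":0},{"x":0,"y":-1,"z":0,"ax":0,"ay":0,"az":0},{"x":0,"y":-0.5,"z":0,"ax":0,"ay":0,"az":0},{"x":0,"y":0,"z":0,"ax":0,"ay":0,"az":0}]}}

```text
clock: 20.92
position: [0.5486, -0.013, 0.2258]
ee_rot: [[-0.855, -0.166, 0.491], [-0.144, 0.986, 0.083], [-0.498, -0.0, -0.867]]
force: [-0.8, -0.1, 0.5]
opening: 0.081
finger_force: 0.0
```

Run:
```python
from h import *
from scipy.optimize import least_squares
a=cams.get_image("top");b=cams.get_image("side")
d=cams.masks_of(b,"cup")[0];print(d["p"],d["xy"]);P=cloud(b,d["region"]);zb=.034
k=P[(np.linalg.norm(P-[.554,.193,.08],axis=1)<.12)&(P[:,2]>zb+.005)&(P[:,2]<zb+.08)]
def f(v):
    c=v[:2]+np.outer(k[:,2]-zb,v[2:]); return np.linalg.norm(k[:,:2]-c,axis=1)-(.024+.0824*(k[:,2]-zb))
q=least_squares(f,[.554,.193,0,0],loss="soft_l1",f_scale=.002); print(len(k),q.x[:2].round(4),np.degrees(q.x[2:]).round(1))
im=np.hstack([cv2.resize(a["color"][160:260,190:290],(400,400),interpolation=cv2.INTER_CUBIC),cv2.resize(b["color"][190:290,225:325],(400,400),interpolation=cv2.INTER_CUBIC)])
cv2.imwrite("pics/s7.png",im[:,:,::-1])
```

```text
0.73 [257.3, 218.8]
646 [0.5569 0.1933] [-1.5  1.1]
```

View pics/s7.png

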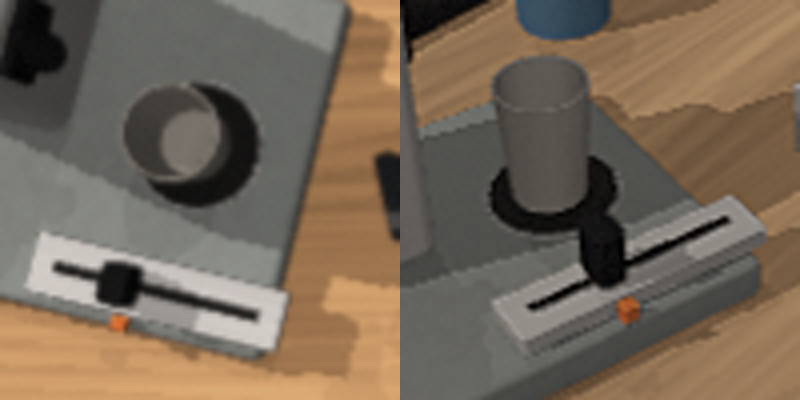

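The last picture shows the cup upright on the pad, with its foot at about (549,200) in the side view. The grip is level with the orange tab at (119,322) in the top view.

```bash
python3 -c "
from station import order; print(order.hand_in())"
```

```text
the job is handed in; nothing more can be done
None
```

The job is handed in: the dose slider measured within about 1 mm of the orange tab, and the steel cup is off the stack and upright on the grinder pad, within about 3 mm of its centre; the hand-in returned no verdict.

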